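# Snap the check weight onto the hanging scale

## Robot

A 6-joint arm with a two-finger parallel gripper is mounted at the origin on the work surface. World frame = base frame: x ahead of the robot, y to its left, z up, the work surface at z = 0. Lengths are in m, angles in rad, forces in N, time in s.
With the tool pointing down it reaches from about 0.35 to 0.725 m from the base axis. Payload 4.3 kg.
Tool frame: the origin (TCP) lies midway between the tips of the shut fingers; the grasp point (between the pads) lies 19 mm behind it (r.grasp_offset is the z of the grasp point in the tool frame, in m); z points along the fingers, y is the line along which they close (so a half turn about z gives the same grasp; the last joint's range is limited). The gripper opens to 85 mm and grips with 20 to 120 N. Pads are 22 mm wide; open, the fingers measure 114 mm over their backs; the gripper's body (76 mm by 85 mm) begins 54 mm behind the grasp point. The pads swing forward as they close: fully open they stand 13 mm farther back than shut.
Start: joints at [1.132, 0.377, 0.081, 1.274, 0, 1.46], TCP at [0.186, 0.544, 0.231] pointing down, gripper open.
Joint ranges: [-2.72, 2.72], [-0.84, 1.66], [-1.02, 1.22], [-1.77, 2.12], [-1.37, 1.28], [-3.14, 3.14]. Speed limits (rad/s): [2.57, 2.57, 3.14, 3.14, 3.14, 3.14].

## Interface

Orientations are given as [roll, pitch, yaw] about the fixed x, y, z axes, in that order (R = Rz(yaw) Ry(pitch) Rx(roll)).
In Python, from bench import r, optics, ticket gives the robot as it stands.
- The arm moves only by the tool carry_out, never from a script. Its arguments are lists of equal length, an entry for each row: "translation": the shift along the tool's x, y, z in cm, a list of three; "delta_rot": the turn, a rotation vector about the tool's x, y, z in rad, a list of three; "gripper": the gripper's target within -1 to 1 (fully open at 1, half-way at 0, shut at -1). A call has 1 to 12 rows; each row is the pose to reach, as a shift and turn from the pose commanded when the call began, along the tool's axes at that moment; what a row does not reach only later rows make up. A row lasts 1/8 s, in which the tool goes at most 62.5 mm and 10.7 degrees, less where a joint would pass 70% of its speed; a pose out of reach is approached as far as the arm can. A call with a gripper value outside its range is refused whole. The fingers move at their own pace and stop on an object; "squeeze" is the grip in N (left out, the last holds). Time passes only in rows, so rows that repeat a pose let the fingers close. It gives the time, the measured TCP pose, the force, the opening and the grip force at its end, in the units of the state.
- r.sense(): the state, without advancing time (a new reading comes with each control period).
- optics.read_camera(name): name is "scene" or "top" or "wrist"; returns (picture, depth): 420x560x3 uint8, red, green, blue; 420x560 float32, m along the optical axis (not along the pixel's ray), 0 where there is no reading.
- optics.camera_model(name): a dict with "fovy" (degrees; the focal length in pixels is half the picture's height over the tangent of half this angle, whatever the lens; pixels are square), "cx", "cy" (the principal point, pixels), "distortion" ([k1, k2, p1, p2, k3] as OpenCV has them; the pictures are not rectified), "world_to_cam" (4x4, takes a point from world to camera coordinates); the wrist camera has in their place "tool_from_camera" (4x4, takes a point from camera to tool coordinates, whose origin is the TCP and whose axes are the flange's). Camera axes: x right, y up, looking along -z (the intrinsics and any distortion apply to the point x, -y, -z); pixel columns grow to the right and rows downward; lengths in m; the calibration is good to about 2 mm. A picture is of the moment at which its call begins: read the wrist's pose just before it. camera_model takes no time and is no camera call.
- ticket.hand_in(): hands the job in; it is judged then, once.
The state is a dict: "clock": time; "qpos": joint angles; "joint_velocities": joint speeds; "joint_efforts": joint torques, N m; "tool_pos": TCP position; "eef_rot": TCP orientation; "force": force on the tool from outside, world axes, zero at the start; "ft_torque": the same for the moment, N m; "finger_gap": finger opening in m; "finger_force": force on a finger pad.
Only numpy, scipy, OpenCV 4.12 (cv2) and the standard library are available. Lean on these libraries where they do the work, as an engineer would, in place of code of your own. Each camera call takes 0.05 s, during which the arm holds its last target. There are 200 camera calls.

## Task

Take the brass check weight out of its black cradle and snap its hook onto the weigh bar of the hanging scale: push the red sprung gate against the bar until it gives way and flicks shut behind it, then let the weight down so that it hangs freely from the bar, and let go. The scale is delicate: never load it with more than 20 N in any direction. Leave the small knob weight, the beaker and the pink bottle standing where they are.

Things in the scene. Friction and masses are not known exactly. Their poses are not given: they have to be found in the camera images.
- hook: Brass check weight with a steel snap hook on top, one loose piece, about 0.4 kg, 135 mm high, upright in the cradle. Origin: centre of its underside; z up, x out of the hook's mouth. Brass cylinder 44 mm across, 36 mm high; above it a flat hook 12 mm thick (along y) in the x-z plane, x = -22 to 20 mm, z = 48 to 102 mm; on top a blue grip tab.
- hook_grip (a point): Middle of the blue grip tab, 115 mm above the origin of hook, axes as hook. The tab is 32 mm along x, 12 mm along y and reaches from z = 97 to 135 mm of hook: grip it across the 12 mm, fingers closing along the piece's y.
- hook_mouth (a point): Middle of the hook's mouth, on the gate's outer face: x = 17.5, z = 65 mm of hook, axes as hook. The mouth faces +x; it lies between the lower arm and a nose (x = 12 to 20 mm) whose lower end is at z = 83 mm, and the red gate shuts it. Let the bar enter with its centre 62 to 67 mm above the origin of hook, best 65.
- hook_seat (a point): Point in the hook, 88 mm above the origin of hook (x = y = 0), axes as hook. Inside of the hook: lower arm top at z = 57 mm, spine face at x = -12 mm, roof at z = 94 mm at x = 0 sloping down to 86 mm at x = -12 and 84 mm at x = 15. When the weight hangs, the bar lies under the roof, its centre 85 to 90 mm above the origin.
- gate_tip (a point): Lower tip of the red gate, a sprung flap 23 mm long, 5 mm thick, hinged at its top at x = 15, z = 82 mm of hook. Shut, it hangs straight down, tip at x = 15, z = 60 mm; it swings only inwards (tip towards -x and up, at most 80 degrees) and springs shut by itself. Pushing it open on the bar takes roughly 6 to 12 N; it flicks shut when the bar has all but reached the spine (last 1 to 3 mm).
- cradle: Fixed black tray 66 mm square in which the weight stands; floor 5 mm and rim 13 mm above the bench, inside 50 mm square. Origin: centre of its underside.
- scale: Fixed hanging scale: white base 150 mm (x) by 270 mm (y) by 30 mm with red feet; two posts at y = +115 and -115 mm carry the weigh bar between grey heads that reach 154 to 190 mm above the bench. Origin: centre of its underside; its -x is the front, more or less towards the robot; the hook is pushed on from there along +x.
- bar_mid (a point): Middle of the weigh bar, on its axis: round steel bar 8 mm thick along the scale's y, 208 mm clear between the heads, 170 mm above the bench; nothing above it. Axes as scale. The bar is carried on springs: pushed along the scale's +x it gives way noticeably, at most 16 mm (stop), and springs back; it does not give in other directions.
- knob_weight: Bystander: small brass weight with a knob, 36 mm across, 50 mm high, stands upright about 85 mm beside the cradle. Origin: centre of its underside.
- beaker: Bystander: glass beaker 66 mm across, 85 mm high, stands about 120 mm behind the cradle. Origin: centre of its underside.
- buffer: Bystander: pink bottle with a white cap and a yellow label, 60 mm across, 130 mm high, stands about 155 mm behind the weigh bar. Origin: centre of its underside.

How it is judged:
By the outcome, as a careful person would: the job done as asked, in the order asked, and still so for the second after the job is handed in, with the robot touching nothing.
It also fails if it takes over 72 s, if anything falls off the work surface, if the arm or the gripper's body presses on something with over 40 N, if the wrist force passes 120 N, or if a joint passes its speed limit or range.

## Working session

There is one attempt and no reset: what is moved stays moved. The work goes in short steps, Python scripts to look and compute and a tool call to move; the robot and the scene stay as the last step left them, time stands still between calls to the robot, and variables do not carry over. Pictures are saved under pics/ and viewed, at most 10 in all, crops included, and the job is handed in when it is done.

Besides the shell and the picture viewer there is one more tool, called by a JSON object that holds its "fn" and its "kwargs". carry_out: Moves the arm, as the interface text tells. Its arguments: {"type":"object","properties":{"translation":{"type":"array"},"delta_rot":{"type":"array"},"gripper":{"type":"array"},"squeeze":{"type":"number"}},"required":["translation","delta_rot","gripper"]}

```bash
mkdir -p pics; ls
python3 - <<'E'
from bench import r, optics
import cv2, numpy as np
for n in ("scene","top"):
    p,d=optics.read_camera(n); cv2.imwrite(f"pics/{n}0.png",p[:,:,::-1]); np.savez(f"{n}0.npz",p=p,d=d)
    print(n,optics.camera_model(n))
print(optics.camera_model("wrist")); print(r.sense(), r.grasp_offset)
E
```

```text
pics
scene {'fovy': 52.08216552421513, 'cx': 278.98141581257937, 'cy': 209.26886407209855, 'distortion': array([-0.11413762,  0.        ,  0.        ,  0.        ,  0.        ]), 'world_to_cam': array([[ 0.62542691,  0.78023534,  0.00860159, -0.39700553],
       [-0.5578622 ,  0.43941353,  0.70406358,  0.27376998],
       [ 0.54555563, -0.44513881,  0.71008485, -1.16363797],
       [ 0.        ,  0.        ,  0.        ,  1.        ]])}
top {'fovy': 45.330129433015145, 'cx': 284.949670440369, 'cy': 213.343634512731, 'distortion': array([0.02975263, 0.        , 0.        , 0.        , 0.        ]), 'world_to_cam': array([[ 0.01718259, -0.99959127,  0.0228485 ,  0.00325157],
       [ 0.99061888,  0.02011793,  0.13516472, -0.64824305],
       [-0.13556913,  0.02031167,  0.99055966, -1.14616021],
       [ 0.        ,  0.        ,  0.        ,  1.        ]])}
{'fovy': 70.24716075748634, 'cx': 282.5313623584935, 'cy': 211.91656906437657, 'distortion': array([-0.01718257,  0.        ,  0.        ,  0.        ,  0.        ]), 'tool_from_camera': array([[ 6.17371138e-04,  9.62101231e-01,  2.7
[... 316 characters left out ...]
': array([ 1.13168780e+00,  3.77986404e-01,  7.97612621e-02,  1.27439987e+00,
       -2.95950272e-05,  1.46048666e+00]), 'joint_velocities': array([ 5.56721713e-05, -1.87174355e-03,  2.83694769e-03, -2.44381569e-04,
       -4.62580177e-04, -1.26731607e-04]), 'joint_efforts': array([ 6.48186924e-04, -4.64691460e+01,  2.70583338e+01,  1.20100650e-02,
       -1.30397939e-04,  8.89200948e-06]), 'tool_pos': array([0.18542748, 0.54365838, 0.23045705]), 'eef_rot': array([-3.13977183e+00, -1.71897535e-04,  2.81279366e+00]), 'force': array([0.67014226, 0.0717524 , 0.8717243 ]), 'ft_torque': array([-0.03190819,  0.05147137,  0.00060566]), 'finger_force': 0.0, 'finger_gap': 0.08543415170236827} -0.0187
```

View pics/scene0.png

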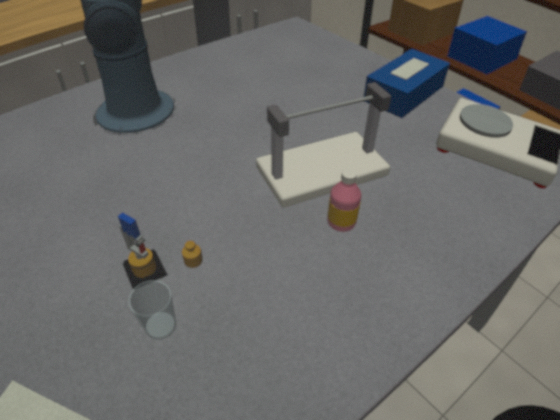

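View pics/top0.png

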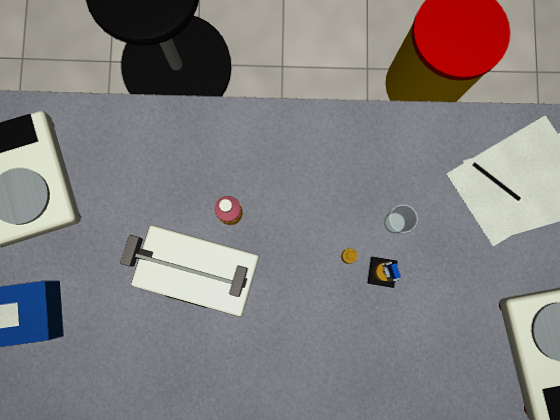

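The scene view shows the weight in its cradle (tab ~(128,222), brass ~(142,262)), the knob weight (192,255), the beaker (152,305), the scale bar (~(280,115)–(380,95)) and the bottle (345,205). In the top view the cradle is at (383,272), the tab at (392,270) and the bar from (135,252) to (240,280).

```bash
cat > h.py <<'E'
import numpy as np, cv2
from bench import r, optics
from scipy.spatial.transform import Rotation as Ro
def K(m):
    f=210/np.tan(np.radians(m["fovy"]/2)); return np.array([[f,0,m["cx"]],[0,f,m["cy"]],[0,0,1.]]), m["distortion"]
def cam2world(n,s=None):
    m=optics.camera_model(n)
    if n!="wrist": return np.linalg.inv(m["world_to_cam"])
    T=np.eye(4); T[:3,:3]=Ro.from_euler("xyz",s["eef_rot"]).as_matrix(); T[:3,3]=s["tool_pos"]
    return T@m["tool_from_camera"]
def rays(n,uv,s=None):
    k,d=K(optics.camera_model(n)); q=cv2.undistortPoints(np.float64(uv).reshape(-1,1,2),k,d)[:,0]
    T=cam2world(n,s); v=np.c_[q[:,0],-q[:,1],-np.ones(len(q))]
    return T[:3,3], v@T[:3,:3].T
def onz(n,uv,z,s=None):
    o,v=rays(n,uv,s); return o+v*((z-o[2])/v[:,2])[:,None]
def bydepth(n,uv,dep,s=None):
    uv=np.int64(uv); o,v=rays(n,uv,s); return o+v*dep[uv[:,1],uv[:,0]][:,None]
def proj(n,P,s=None):
    k,d=K(optics.camera_model(n)); c=np.c_[P,np.ones(len(P))]@np.linalg.inv(cam2world(n,s)).T
    c=c[:,:3]*[1,-1,-1]; return cv2.projectPoints(c,np.zeros(3),np.zeros(3),k,d)[0][:,0]
def blob(mask,roi=None):
    m=mask.astype(np.uint8)
    if roi: z=np.zeros_like(m); a,b,c,d=roi; z[b:d,a:c]=m[b:d,a:c]; m=z
    v,u=np.nonzero(m); return np.c_[u,v]
E
python3 - <<'E'
from h import *
g=np.load("top0.npz"); p=g["p"].astype(int); d=g["d"]; R,G,B=p[...,0],p[...,1],p[...,2]
# whole-scene depth points
v,u=np.mgrid[0:420,0:560]; uv=np.c_[u.ravel(),v.ravel()]; P=bydepth("top",uv,d).reshape(420,560,3)
roi=(100,200,290,340)
m=(R>190)&(abs(R-B)<40); uvb=blob(m,(120,215,270,325)); rect=cv2.minAreaRect(uvb.astype(np.float32)); 
c=onz("top",cv2.boxPoints(rect),.03); print("base corners",c.round(4), "ctr",c.mean(0).round(4),np.linalg.norm(np.diff(c,axis=0),axis=1))
hd=blob(P[...,2]>.145,roi); hp=P[hd[:,1],hd[:,0]]; print("head/bar z",np.percentile(hp[:,2],[5,50,95]).round(3))
top=hp[hp[:,2]>.178]; 
for s in (top[top[:,1]>.22],top[top[:,1]<=.22]): print("head",len(s),s.mean(0).round(4),cv2.minAreaRect(s[:,:2].astype(np.float32)))
bar=hp[(hp[:,2]<.178)&(hp[:,2]>.165)]; bar=bar[(bar[:,1]>.13)&(bar[:,1]<.3)]; print("bar",len(bar),cv2.fitLine(bar[:,:2].astype(np.float32),cv2.DIST_HUBER,0,.01,.01).ravel(),bar[:,2].mean())
m=(B>130)&(R<80)&(G<130); uvt=blob(m,(365,250,410,295)); t=P[uvt[:,1],uvt[:,0]]; print("tab",len(t),uvt.mean(0),np.percentile(t[:,2],[5,50,95]).round(3)); tt=t[t[:,2]>.13]; print(tt.mean(0),cv2.minAreaRect(tt[:,:2].astype(np.float32)))
m=(R<45)&(G<45)&(B<45); uvc=blob(m,(360,250,410,295)); rc=cv2.minAreaRect(uvc.astype(np.float32)); c=onz("top",cv2.boxPoints(rc),.013); print("cradle",c.round(4),c.mean(0).round(4),np.linalg.norm(np.diff(c,axis=0),axis=1))
for n,a,h in (("knob",(338,244,360,266),.05),("beaker",(380,200,420,236),.085),("buf",(212,192,245,226),.13)):
    q=P[a[1]:a[3],a[0]:a[2]].reshape(-1,3); q=q[q[:,2]>.02]; print(n,len(q),q.mean(0).round(3),q[:,2].max())
im=g["p"][220:320,330:430,::-1]; im2=g["p"][215:320,120:270,::-1]
cv2.imwrite("pics/c1.png",cv2.resize(im,None,fx=5,fy=5,interpolation=2))
gs=np.load("scene0.npz")["p"]; cv2.imwrite("pics/c2.png",cv2.resize(gs[200:300,90:220,::-1],None,fx=6,fy=6,interpolation=2))
E
```

```text
base corners [[0.4747 0.3711 0.03  ]
 [0.6174 0.3393 0.03  ]
 [0.5484 0.0781 0.03  ]
 [0.4071 0.1145 0.03  ]] ctr [0.5119 0.2258 0.03  ] [0.14620392 0.27022891 0.14588188]
head/bar z [0.169 0.188 1.223]
head 369 [0.5458 0.3319 0.1892] ((0.5334036350250244, 0.28824174404144287), (0.11832071840763092, 0.061218686401844025), 74.03043365478516)
head 463 [0.4878 0.0934 0.4643] ((0.4947579503059387, 0.09776242077350616), (0.05920002982020378, 0.10147987306118011), 22.395259857177734)
bar 325 [0.25505847 0.9669256  0.50895345 0.21485862] 0.1733988517692793
tab 73 [395.67123288 270.50684932] [0.137 0.141 0.144]
[ 0.5158691  -0.22241117  0.14059262] ((0.5157458186149597, -0.22246569395065308), (0.029895896092057228, 0.01080242544412613), 17.72319221496582)
cradle [[ 0.4883 -0.1834  0.013 ]
 [ 0.5524 -0.194   0.013 ]
 [ 0.5436 -0.2575  0.013 ]
 [ 0.4797 -0.2464  0.013 ]] [ 0.516  -0.2203  0.013 ] [0.06494697 0.06405083 0.06492516]
knob 196 [ 0.55  -0.135  0.055] 1.2228853654614236
beaker 489 [ 0.638 -0.257  0.075] 1.2228853654614236
buf 612 [0.645 0.145 0.101] 1.2228853654614236
```

View pics/c2.png

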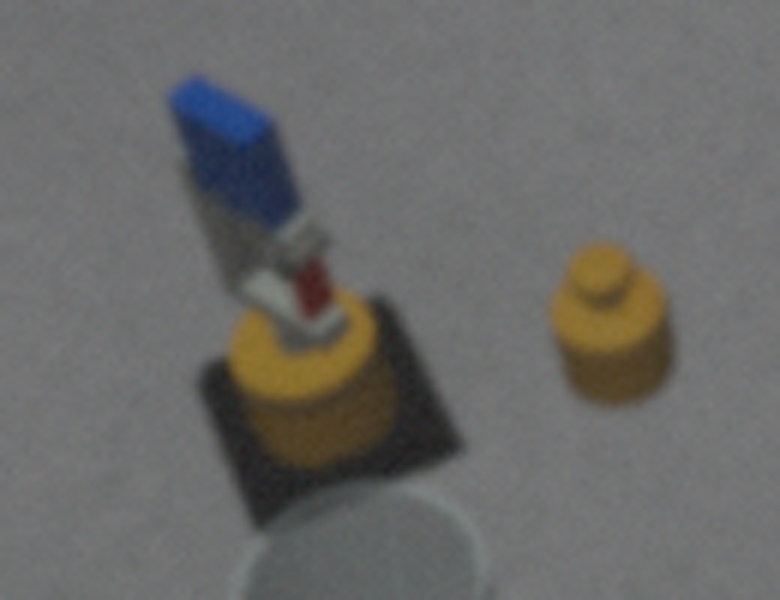

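Both views agree, and the sizes are right: cradle 65 mm, base 146 × 270 mm, tab top at about 0.14 m. The red gate faces +x, so the hook's yaw is about +17.7°. The scale's yaw is about -14.7° and the bar middle is near (0.512, 0.226). Next I move over the weight for a close look.

```bash
cat >> h.py <<'E'
def plan(pos,yaw,s=None):
    "shift (cm) and rotvec in the tool frame to reach tool-down pose"
    s=s or r.sense(); R=Ro.from_euler("xyz",s["eef_rot"]); T=Ro.from_euler("xyz",[np.pi,0,yaw])
    return (R.inv().apply(np.array(pos)-s["tool_pos"])*100).round(2), (R.inv()*T).as_rotvec().round(4)
E
python3 - <<'E'
from h import *
print(plan((.3,.28,.33),3.2)); print(plan((.516,-.222,.25),.31+np.pi))
E
```

```text
(array([-19.36, -21.27,  -9.92]), array([-0.0018, -0.0005, -0.3872]))
(array([-56.01, -61.79,  -1.85]), array([-0.0017, -0.0007, -0.6388]))
```

{"fn": "carry_out", "kwargs": {"translation": [[0,0,-6],[-3,-3.3,-10],[-7,-7.7,-10],[-11,-12.1,-10],[-15,-16.5,-10],[-19,-20.9,-10],[-23,-25.3,-10],[-27,-29.7,-10],[-31,-34.1,-10],[-35,-38.5,-10],[-39,-42.9,-10],[-43,-47.3,-10]], "delta_rot": [[0,0,0],[0,0,-0.05],[0,0,-0.1],[0,0,-0.15],[0,0,-0.2],[0,0,-0.25],[0,0,-0.3],[0,0,-0.35],[0,0,-0.4],[0,0,-0.45],[0,0,-0.5],[0,0,-0.55]], "gripper": [1,1,1,1,1,1,1,1,1,1,1,1]}}

```text
clock: 1.6
tool_pos: [0.4401, -0.0442, 0.3311]
eef_rot: [3.141, 0.0, -2.919]
force: [1.3, 1.0, -0.1]
finger_gap: 0.0853
finger_force: 0.0
```

Run:
```python
from h import *
print(plan((.516,-.222,.25),.31+np.pi))
```

```text
(array([ -3.48, -19.02,   8.1 ]), array([ 0.0005,  0.    , -0.0876]))
```

{"fn": "carry_out", "kwargs": {"translation": [[-0.8,-4.5,2],[-1.7,-9,4],[-2.6,-14,6],[-3.5,-19,8.1],[-3.5,-19,8.1],[-3.5,-19,8.1]], "delta_rot": [[0,0,-0.03],[0,0,-0.06],[0,0,-0.088],[0,0,-0.088],[0,0,-0.088],[0,0,-0.088]], "gripper": [1,1,1,1,1,1]}}

```text
clock: 2.35
tool_pos: [0.5152, -0.2195, 0.2499]
eef_rot: [3.14, -0.001, -2.833]
force: [-0.4, 0.5, 0.5]
finger_gap: 0.0857
finger_force: 0.0
```

Run:
```python
from h import *
s=r.sense(); p,d=optics.read_camera("wrist"); cv2.imwrite("pics/w1.png",p[:,:,::-1]); print(s["tool_pos"],s["eef_rot"])
R,G,B=[p[...,i].astype(int) for i in range(3)]
uv=blob((B>110)&(R<90)&(B-R>60)); P=bydepth("wrist",uv,d,s); print(len(uv),np.percentile(P[:,2],[5,25,50,75,95,99]).round(4))
t=P[abs(P[:,2]-.14)<.003]; m=uv[abs(P[:,2]-.14)<.003]; print(len(t)); print(cv2.minAreaRect(t[:,:2].astype(np.float32)), cv2.minAreaRect(onz("wrist",m,.14,s)[:,:2].astype(np.float32)),m.mean(0))
for q in (P[:,2]<.13,): print(P[q].mean(0),cv2.fitLine(P[q][:,:2].astype(np.float32),cv2.DIST_HUBER,0,.01,.01).ravel())
```

```text
[ 0.51522684 -0.21954643  0.24988591] [ 3.14005530e+00 -8.47907192e-04 -2.83263839e+00]
437 [0.1388 0.1395 0.1399 0.1404 0.1411 0.1415]
436
((0.5160991549491882, -0.22279763221740723), (0.030956139788031578, 0.010688813403248787), 17.818063735961914) ((0.5158948302268982, -0.22287142276763916), (0.030027193948626518, 0.010650726035237312), 17.865732192993164) [279.06651376 208.35321101]<stdin>:6: RuntimeWarning: Mean of empty slice.
  ret = um.true_divide(
Traceback (most recent call last):
cv2.error: OpenCV(4.12.0) /io/opencv/modules/imgproc/src/linefit.cpp:50: error: (-215:Assertion failed) count > 0 in function 'fitLine2D_wods'
```

View pics/w1.png

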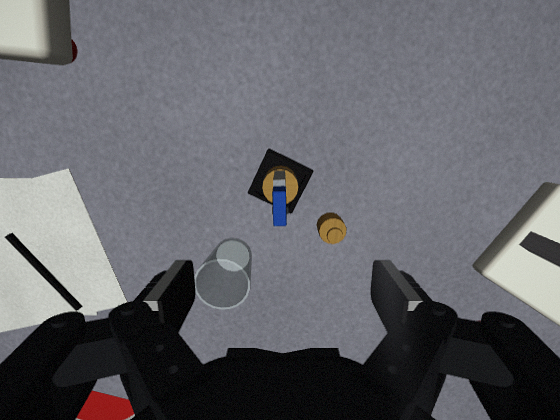

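The tab top is at pixel (279,208), with its centre at (0.516, -0.2228, 0.140) and yaw 17.85°. The 31 × 11 mm size and the height fit, and the top camera agrees. Now I go down to grasp it.

Run:
```python
from h import *
print(plan((.516,-.2227,.104),.3115+np.pi))
```

```text
(array([ 0.05, -0.36, 14.66]), array([ 0.0005,  0.    , -0.0017]))
```

{"fn": "carry_out", "kwargs": {"translation": [[0,-0.35,4],[0,-0.35,8],[0,-0.35,11],[0,-0.35,13],[0,-0.35,14.6],[0,-0.35,14.6],[0,-0.35,14.6]], "delta_rot": [[0,0,0],[0,0,0],[0,0,0],[0,0,0],[0,0,0],[0,0,0],[0,0,0]], "gripper": [1,1,1,1,1,1,1]}}

```text
clock: 3.28
tool_pos: [0.5174, -0.2229, 0.1057]
eef_rot: [-3.14, 0.001, -2.831]
force: [-0.4, 0.5, -0.1]
finger_gap: 0.0849
finger_force: 0.0
```

Run:
```python
from h import *
print(plan((.516,-.2227,.104),.3115+np.pi))
```

```text
(array([0.13, 0.07, 0.17]), array([-0.0013,  0.0013, -0.0013]))
```

{"fn": "carry_out", "kwargs": {"translation": [[0.1,0,0.15],[0.1,0,0.15],[0.1,0,0.15],[0.1,0,0.15],[0.1,0,0.15],[0.1,0,0.15],[0.1,0,0.15],[0.1,0,0.15]], "delta_rot": [[0,0,0],[0,0,0],[0,0,0],[0,0,0],[0,0,0],[0,0,0],[0,0,0],[0,0,0]], "gripper": [0,-0.5,-1,-1,-1,-1,-1,-1], "squeeze": 30}}

```text
clock: 4.28
tool_pos: [0.5159, -0.2236, 0.1028]
eef_rot: [-3.142, 0.0, -2.832]
force: [1.6, 0.2, 0.3]
finger_gap: 0.0114
finger_force: 35.1
```

{"fn": "carry_out", "kwargs": {"translation": [[0,0,0],[0,0,0],[0,0,0],[0,0,0]], "delta_rot": [[0,0,0],[0,0,0],[0,0,0],[0,0,0]], "gripper": [-1,-1,-1,-1], "squeeze": 110}}

```text
clock: 4.78
tool_pos: [0.516, -0.2237, 0.1029]
eef_rot: [-3.141, 0.0, -2.832]
force: [1.0, 0.2, 2.0]
finger_gap: 0.0112
finger_force: 107.7
```

Gripped at an 11 mm gap. Lift straight up first.

{"fn": "carry_out", "kwargs": {"translation": [[0,0,-1],[0,0,-3],[0,0,-6],[0,0,-10],[0,0,-14],[0,0,-18],[0,0,-20],[0,0,-20],[0,0,-20]], "delta_rot": [[0,0,0],[0,0,0],[0,0,0],[0,0,0],[0,0,0],[0,0,0],[0,0,0],[0,0,0],[0,0,0]], "gripper": [-1,-1,-1,-1,-1,-1,-1,-1,-1]}}

```text
clock: 5.9
tool_pos: [0.5152, -0.2233, 0.3013]
eef_rot: [3.14, -0.002, -2.832]
force: [-0.5, 0.1, -3.8]
finger_gap: 0.0107
finger_force: 107.3
```

Run:
```python
from h import *
y=np.pi-np.radians(14.7)
print(plan((.37,.18,.30),y),plan((.442,.2445,.30),y))
```

```text
(array([ 1.56, 42.83,  0.22]), array([ 0.0014, -0.0023,  0.5657])) (array([-7.26, 46.79,  0.21]), array([ 0.0014, -0.0023,  0.5657]))
```

{"fn": "carry_out", "kwargs": {"translation": [[0.2,2,0],[0.4,6,0],[0.6,10.5,0],[0.8,15.5,0],[1,20.5,0],[1.2,25.5,0],[1.3,30.5,0],[1.4,35,0],[1.5,39,0],[0,43,0.2],[-3.5,45.5,0.2],[-7.2,46.8,0.2]], "delta_rot": [[0,0,0],[0,0,0.06],[0,0,0.12],[0,0,0.18],[0,0,0.24],[0,0,0.3],[0,0,0.36],[0,0,0.42],[0,0,0.48],[0,0,0.54],[0,0,0.565],[0,0,0.565]], "gripper": [-1,-1,-1,-1,-1,-1,-1,-1,-1,-1,-1,-1]}}

```text
clock: 7.4
tool_pos: [0.441, 0.2454, 0.2992]
eef_rot: [-3.14, -0.003, 2.888]
force: [0.3, -1.2, -3.2]
finger_gap: 0.0107
finger_force: 107.8
```

{"fn": "carry_out", "kwargs": {"translation": [[0,0,0],[0,0,0],[0,0,0]], "delta_rot": [[0,0,0],[0,0,0],[0,0,0]], "gripper": [-1,-1,-1]}}

```text
clock: 7.78
tool_pos: [0.441, 0.2433, 0.3004]
eef_rot: [-3.141, -0.001, 2.885]
force: [0.3, 0.2, -3.0]
finger_gap: 0.0106
finger_force: 109.1
```

```bash
cat > look.py <<'E'
from h import *
import sys
tag=sys.argv[1]
s=r.sense(); p,d=optics.read_camera("wrist"); cv2.imwrite(f"pics/w_{tag}.png",p[:,:,::-1]); np.savez(f"w_{tag}.npz",p=p,d=d,pos=s["tool_pos"],rot=s["eef_rot"])
q,e=optics.read_camera("scene"); cv2.imwrite(f"pics/s_{tag}.png",q[:,:,::-1]); np.savez(f"s_{tag}.npz",p=q,d=e)
print(s["clock"],s["tool_pos"],s["eef_rot"],s["force"])
z=cv2.resize(q[40:220,210:420,::-1],None,fx=2.3,fy=2.3,interpolation=2); w=cv2.resize(p[:,:,::-1],(int(560*z.shape[0]/420*0.58),int(z.shape[0]*0.58)))
c=np.zeros((z.shape[0],z.shape[1]+w.shape[1],3),np.uint8); c[:,:z.shape[1]]=z; c[:w.shape[0],z.shape[1]:]=w
cv2.imwrite(f"pics/c_{tag}.png",c); print(c.shape)
E
python3 look.py a
```

```text
7.775 [0.44104343 0.2433148  0.30042541] [-3.14071555e+00 -1.14861302e-03  2.88517867e+00] [ 0.33117241  0.19173112 -2.96843544]
(414, 803, 3)
```

View pics/c_a.png

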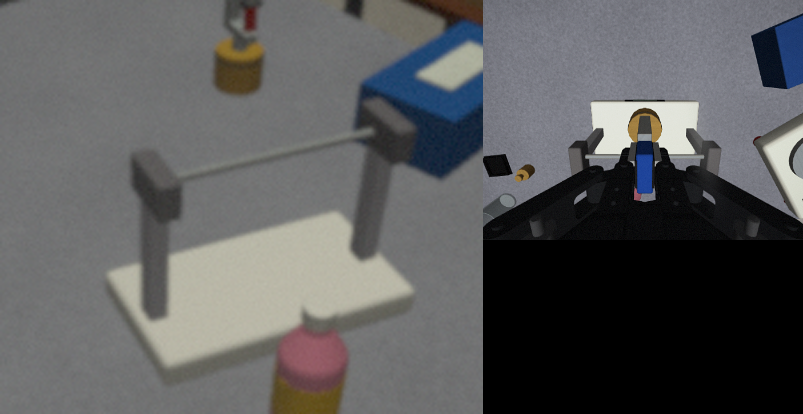

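The weight is held, with the gate visible facing the bar. In the wrist view the bar runs at row ~156 of the inset from x 585 to 705, square to the hook. Now I measure bar, tab and brass from the stored images.

Run:
```python
from h import *
def load(n,f):
    g=np.load(f); s=dict(tool_pos=g["pos"],eef_rot=g["rot"]) if n=="wrist" else None
    v,u=np.mgrid[0:420,0:560]; return g["p"].astype(int),bydepth(n,np.c_[u.ravel(),v.ravel()],g["d"],s).reshape(420,560,3)
for n,f in (("wrist","w_a.npz"),("scene","s_a.npz"),("top","top0.npz")):
    p,P=load(n,f); b=np.array([.512,.226]); a=np.radians(-14.7); u=np.array([np.cos(a),np.sin(a)]); w=np.array([-u[1],u[0]])
    l=(P[...,:2]-b)@np.c_[u,w]; k=(abs(l[...,0])<.02)&(abs(l[...,1])<.095)&(abs(P[...,2]-.17)<.01)
    if n=="wrist": k&=abs(l[...,1])>.03
    q=P[k]; L=l[k]; c=np.polyfit(L[:,1],L[:,0],1); print(n,"bar",len(q),"slope,off(mm)",c[0].round(4),(c[1]*1000).round(2),"z pct",np.percentile(q[:,2],[2,50,98]).round(4),"x pct mm",(np.percentile(L[:,0],[5,50,95])*1000).round(1))
    h=(abs(l[...,0])<.04)&(abs(l[...,1])>.09)&(abs(l[...,1])<.14)&(abs(P[...,2]-.189)<.006); H=l[h]
    for sg in (1,-1):
        e=H[H[:,1]*sg>0]; print("  head",sg,len(e),(np.percentile(e,[2,98],axis=0)*1000).round(1).tolist() if len(e) else "")
    R,G,B=p[...,0],p[...,1],p[...,2]
    if n!="top":
        hx=(P[...,:2]-[.441,.2433])@np.c_[u,w]; near=(np.abs(hx).max(-1)<.04)&(P[...,2]>.15)
        for nm,m in (("brass",(R>110)&(R-B>60)),("blue",(B-R>50)),("red",(R-G>60)&(R-B>45))):
            q=np.c_[hx,P[...,2]][m&near]; print("  ",nm,len(q),(np.percentile(q,[2,50,98],axis=0)*1000).round(1).tolist() if len(q) else "")
```

```text
wrist bar 823 slope,off(mm) -0.0012 -1.3 z pct [0.1699 0.173  0.1749] x pct mm [-4.2 -1.7  2.7]
  head 1 1081 [[-25.0, 102.7], [21.8, 122.8]]
  head -1 1072 [[-24.9, -125.6], [21.9, -105.6]]Traceback (most recent call last):
  File "<stdin>", line 17, in <module>
    res = self.concatenate(tuple(objs), axis=axis)
ValueError: all the input arrays must have same number of dimensions, but the array at index 0 has 3 dimension(s) and the array at index 1 has 2 dimension(s)
```

Run:
```python
from h import *
a=np.radians(-14.7); u=np.array([np.cos(a),np.sin(a)]); w=np.array([-u[1],u[0]])
for n,f in (("wrist","w_a.npz"),("scene","s_a.npz")):
    g=np.load(f); s=dict(tool_pos=g["pos"],eef_rot=g["rot"]) if n=="wrist" else None
    v,uu=np.mgrid[0:420,0:560]; p=g["p"].astype(int); P=bydepth(n,np.c_[uu.ravel(),v.ravel()],g["d"],s).reshape(420,560,3)
    R,G,B=p[...,0],p[...,1],p[...,2]
    hx=np.concatenate([(P[...,:2]-[.441,.2433])@np.c_[u,w],P[...,2:]],-1); near=(np.abs(hx[...,:2]).max(-1)<.04)&(P[...,2]>.15)
    for nm,m in (("brass",(R-B>40)&(R-G<60)),("blue",(B-R>50)),("red",(R-G>40)&(R-B>30)&(G<60))):
        q=hx[m&near]; print(n,nm,len(q),(np.percentile(q,[2,50,98],axis=0)*1000).round(1).tolist() if len(q) else "")
    if n=="scene":
        b=hx[...,:2]+np.array([.441,.2433])@np.c_[u,w]-np.array([.512,.226])@np.c_[u,w]; k=(abs(b[...,0])<.02)&(abs(b[...,1])<.095)&(abs(P[...,2]-.17)<.012); q=np.c_[b[k],P[k][:,2]]; print("bar",len(q),(np.percentile(q,[2,50,98],axis=0)*1000).round(1).tolist())
```

```text
wrist brass 1609 [[-21.4, -20.0, 214.1], [-4.9, 0.7, 238.4], [14.6, 19.6, 249.0]]
wrist blue 1909 [[-15.2, -5.5, 329.1], [-1.3, -0.5, 337.5], [15.7, 4.9, 338.7]]
wrist red 0 
scene brass 297 [[-14.1, -21.0, 208.9], [16.0, -6.6, 237.1], [23.8, 15.7, 277.0]]
scene blue 36 [[-1.3, -5.6, 312.4], [13.8, -1.6, 337.3], [18.5, 5.6, 339.2]]
scene red 20 [[16.7, -5.3, 267.5], [18.6, -2.4, 274.4], [20.1, 0.6, 281.6]]
bar 334 [[-2.7, -91.7, 167.5], [2.3, -3.4, 172.5], [5.4, 90.4, 175.6]]
```

The grip is true: the TCP sits 97.5 mm above the hook's origin with no tilt, and the bar is about 73 mm ahead. Lower to the entry height, then approach.

{"fn": "carry_out", "kwargs": {"translation": [[0,0,2],[0,0,5],[0,0,8],[0,0,9.8],[0,0,9.8],[-2,0,9.8],[-4,0,9.8],[-4.5,0,9.8],[-4.5,0,9.8],[-4.5,0,9.8]], "delta_rot": [[0,0,0],[0,0,0],[0,0,0],[0,0,0],[0,0,0],[0,0,0],[0,0,0],[0,0,0],[0,0,0],[0,0,0]], "gripper": [-1,-1,-1,-1,-1,-1,-1,-1,-1,-1]}}

```text
clock: 9.12
tool_pos: [0.4849, 0.2329, 0.2031]
eef_rot: [3.141, -0.0, 2.886]
force: [-0.7, -0.0, -3.7]
finger_gap: 0.011
finger_force: 109.1
```

```bash
python3 look.py b
python3 - <<'E'
from h import *
a=np.radians(-14.7); u=np.array([np.cos(a),np.sin(a)]); w=np.array([-u[1],u[0]])
b=np.array([.512,.226]); s=r.sense(); print("TCP rel bar mm",((s["tool_pos"][:2]-b)@np.c_[u,w]*1000).round(1), s["tool_pos"][2])
q=cv2.imread("pics/s_b.png")[60:180,270:390]; cv2.imwrite("pics/z_b.png",cv2.resize(q,None,fx=5,fy=5,interpolation=2))
E
```

```text
9.125 [0.4848607  0.23285609 0.20306405] [ 3.14147669e+00 -4.14112320e-04  2.88615705e+00] [-0.66695428 -0.02681995 -3.67291692]
(414, 803, 3)
TCP rel bar mm [-28.   -0.2] 0.20295779385677576
```

View pics/z_b.png

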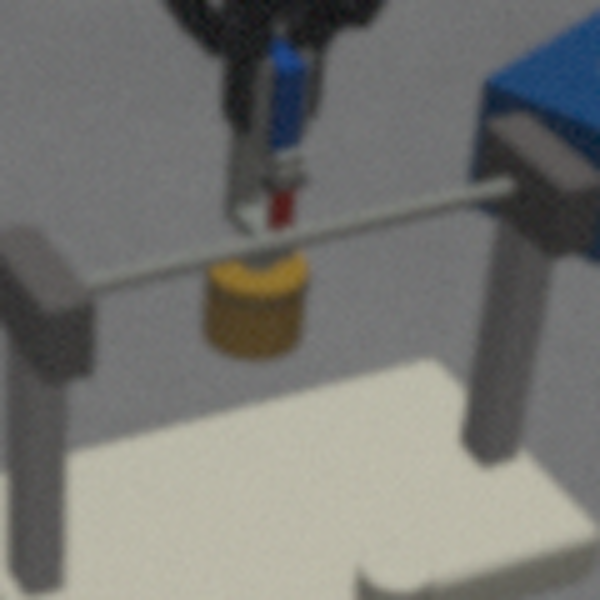

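The gate (red, ~(283,210)) is just short of the bar, which crosses at ~(275,245), with the nose above. Now I push in small steps and watch the force.

{"fn": "carry_out", "kwargs": {"translation": [[-0.2,0,0],[-0.4,0,0],[-0.6,0,0],[-0.8,0,0],[-0.9,0,0],[-1.0,0,0],[-1.0,0,0]], "delta_rot": [[0,0,0],[0,0,0],[0,0,0],[0,0,0],[0,0,0],[0,0,0],[0,0,0]], "gripper": [-1,-1,-1,-1,-1,-1,-1]}}

```text
clock: 10.1
tool_pos: [0.4951, 0.2302, 0.2028]
eef_rot: [3.142, -0.0, 2.886]
force: [-2.1, 0.8, -2.4]
finger_gap: 0.0108
finger_force: 109.1
```

{"fn": "carry_out", "kwargs": {"translation": [[-0.15,0,0],[-0.3,0,0],[-0.4,0,0],[-0.4,0,0]], "delta_rot": [[0,0,0],[0,0,0],[0,0,0],[0,0,0]], "gripper": [-1,-1,-1,-1]}}

```text
clock: 10.6
tool_pos: [0.499, 0.2292, 0.2028]
eef_rot: [3.141, -0.0, 2.886]
force: [-3.3, 0.5, -1.3]
finger_gap: 0.0108
finger_force: 109.1
```

{"fn": "carry_out", "kwargs": {"translation": [[-0.15,0,0],[-0.3,0,0],[-0.4,0,0],[-0.4,0,0]], "delta_rot": [[0,0,0],[0,0,0],[0,0,0],[0,0,0]], "gripper": [-1,-1,-1,-1]}}

```text
clock: 11.1
tool_pos: [0.5028, 0.2282, 0.2027]
eef_rot: [3.142, -0.001, 2.886]
force: [-3.3, 1.4, -3.2]
finger_gap: 0.0111
finger_force: 109.1
```

{"fn": "carry_out", "kwargs": {"translation": [[-0.15,0,0],[-0.3,0,0],[-0.3,0,0]], "delta_rot": [[0,0,0],[0,0,0],[0,0,0]], "gripper": [-1,-1,-1]}}

```text
clock: 11.48
tool_pos: [0.5056, 0.2275, 0.2025]
eef_rot: [3.142, -0.001, 2.886]
force: [-5.9, 2.2, -2.7]
finger_gap: 0.0107
finger_force: 109.1
```

{"fn": "carry_out", "kwargs": {"translation": [[-0.1,0,0],[-0.2,0,0],[-0.2,0,0]], "delta_rot": [[0,0,0],[0,0,0],[0,0,0]], "gripper": [-1,-1,-1]}}

```text
clock: 11.85
tool_pos: [0.5071, 0.2271, 0.2024]
eef_rot: [-3.142, -0.002, 2.886]
force: [-6.0, 2.3, -3.1]
finger_gap: 0.0108
finger_force: 109.1
```

{"fn": "carry_out", "kwargs": {"translation": [[-0.1,0,0],[-0.2,0,0],[-0.2,0,0]], "delta_rot": [[0,0,0],[0,0,0],[0,0,0]], "gripper": [-1,-1,-1]}}

```text
clock: 12.22
tool_pos: [0.5088, 0.2266, 0.2023]
eef_rot: [-3.141, -0.002, 2.886]
force: [-5.4, 2.9, -3.7]
finger_gap: 0.0105
finger_force: 109.1
```

```bash
cat > bar.py <<'E'
from h import *
import sys
tag=sys.argv[1]
a=np.radians(-14.7); u=np.array([np.cos(a),np.sin(a)]); w=np.array([-u[1],u[0]]); b=np.array([.512,.226])
def rel(n,p,d,s=None):
    v,uu=np.mgrid[0:420,0:560]; P=bydepth(n,np.c_[uu.ravel(),v.ravel()],d,s).reshape(420,560,3)
    return np.concatenate([(P[...,:2]-b)@np.c_[u,w],P[...,2:]],-1)*1000
s=r.sense(); p,d=optics.read_camera("scene"); L=rel("scene",p,d)
print(s["clock"],"TCP rel",((s["tool_pos"][:2]-b)@np.c_[u,w]*1000).round(1),"z",s["tool_pos"][2].round(4),"F u,w,z",(s["force"][:2]@np.c_[u,w]).round(1),s["force"][2].round(1))
k=(abs(L[...,0]-5)<25)&(abs(L[...,1])<95)&(abs(L[...,1])>28)&(abs(L[...,2]-170)<10); print("bar",np.median(L[k],0).round(1),"(undeflected x 2.3)")
R,G,B=[p[...,i].astype(int) for i in range(3)]; m=(R-G>35)&(R-B>25)&(G<70)&(abs(L[...,1])<30)&(L[...,2]>120)&(L[...,2]<230)
print("red px",m.sum(),np.percentile(L[m],[5,50,95],axis=0).round(1).tolist() if m.any() else "")
m=(R-B>40)&(R-G<60)&(abs(L[...,1])<40)&(abs(L[...,0])<60)&(L[...,2]>60)&(L[...,2]<160); print("brass top pct",np.percentile(L[m],[2,50,98],axis=0).round(1).tolist())
q=p[60:180,270:390,::-1]; cv2.imwrite(f"pics/z_{tag}.png",cv2.resize(q,None,fx=5,fy=5,interpolation=2))
E
python3 bar.py c
```

```text
12.225 TCP rel [-3.3 -0.3] z 0.2023 F u,w,z [-5.9  1.4] -3.7
bar [ 12.5 -31.9 173. ] (undeflected x 2.3)
red px 0 
brass top pct [[-20.6, -20.5, 111.2], [10.2, -8.1, 139.6], [18.4, 15.1, 142.6]]
```

The bar has given way about 10 mm at 6 N, and it is already about 8 mm into the mouth. Continue.

{"fn": "carry_out", "kwargs": {"translation": [[-0.1,0,0],[-0.2,0,0],[-0.3,0,0],[-0.3,0,0]], "delta_rot": [[0,0,0],[0,0,0],[0,0,0],[0,0,0]], "gripper": [-1,-1,-1,-1]}}

```text
clock: 12.78
tool_pos: [0.5113, 0.2258, 0.2022]
eef_rot: [-3.141, -0.003, 2.886]
force: [-7.1, 1.8, -2.5]
finger_gap: 0.0107
finger_force: 109.1
```

{"fn": "carry_out", "kwargs": {"translation": [[-0.1,0,0],[-0.2,0,0],[-0.3,0,0],[-0.3,0,0]], "delta_rot": [[0,0,0],[0,0,0],[0,0,0],[0,0,0]], "gripper": [-1,-1,-1,-1]}}

```text
clock: 13.28
tool_pos: [0.514, 0.225, 0.2022]
eef_rot: [-3.141, -0.003, 2.886]
force: [-6.8, 1.4, -2.8]
finger_gap: 0.0102
finger_force: 109.1
```

{"fn": "carry_out", "kwargs": {"translation": [[-0.1,0,0],[-0.2,0,0],[-0.3,0,0],[-0.3,0,0]], "delta_rot": [[0,0,0],[0,0,0],[0,0,0],[0,0,0]], "gripper": [-1,-1,-1,-1]}}

```text
clock: 13.78
tool_pos: [0.5168, 0.2242, 0.2023]
eef_rot: [-3.141, -0.003, 2.886]
force: [-8.3, 2.1, -0.6]
finger_gap: 0.0104
finger_force: 109.1
```

```bash
python3 bar.py d
```

```text
13.775 TCP rel [ 5.1 -0.5] z 0.2023 F u,w,z [-8.6 -0.1] -0.6
bar [ 15.5 -33.3 172.8] (undeflected x 2.3)
red px 0 
brass top pct [[-11.8, -21.6, 112.7], [19.0, -8.1, 139.5], [26.7, 13.9, 142.9]]
```

{"fn": "carry_out", "kwargs": {"translation": [[-0.1,0,0],[-0.2,0,0],[-0.3,0,0],[-0.3,0,0]], "delta_rot": [[0,0,0],[0,0,0],[0,0,0],[0,0,0]], "gripper": [-1,-1,-1,-1]}}

```text
clock: 14.32
tool_pos: [0.5199, 0.2235, 0.2026]
eef_rot: [-3.141, -0.003, 2.886]
force: [-7.9, 1.4, -0.7]
finger_gap: 0.0108
finger_force: 109.1
```

{"fn": "carry_out", "kwargs": {"translation": [[-0.1,0,0],[-0.2,0,0],[-0.3,0,0],[-0.3,0,0]], "delta_rot": [[0,0,0],[0,0,0],[0,0,0],[0,0,0]], "gripper": [-1,-1,-1,-1]}}

```text
clock: 14.82
tool_pos: [0.5233, 0.2227, 0.2029]
eef_rot: [-3.142, -0.002, 2.886]
force: [-7.4, 0.8, 1.0]
finger_gap: 0.011
finger_force: 109.2
```

```bash
python3 bar.py e
```

```text
14.825 TCP rel [11.8 -0.3] z 0.2029 F u,w,z [-7.3 -1.1] 1.0
bar [ 14.3 -32.3 172.8] (undeflected x 2.3)
red px 0 
brass top pct [[-4.7, -21.3, 112.2], [24.7, -7.9, 140.5], [33.7, 14.8, 144.6]]
```

{"fn": "carry_out", "kwargs": {"translation": [[-0.1,0,0],[-0.2,0,0],[-0.3,0,0],[-0.3,0,0]], "delta_rot": [[0,0,0],[0,0,0],[0,0,0],[0,0,0]], "gripper": [-1,-1,-1,-1]}}

```text
clock: 15.38
tool_pos: [0.5272, 0.2218, 0.2028]
eef_rot: [-3.142, -0.0, 2.886]
force: [-4.1, 0.3, -0.0]
finger_gap: 0.0107
finger_force: 109.1
```

{"fn": "carry_out", "kwargs": {"translation": [[-0.1,0,0],[-0.2,0,0],[-0.2,0,0]], "delta_rot": [[0,0,0],[0,0,0],[0,0,0]], "gripper": [-1,-1,-1]}}

```text
clock: 15.75
tool_pos: [0.5287, 0.2214, 0.2027]
eef_rot: [-3.142, -0.001, 2.886]
force: [-6.0, 0.5, 0.2]
finger_gap: 0.0105
finger_force: 109.1
```

```bash
python3 bar.py f
```

```text
15.75 TCP rel [17.4 -0.2] z 0.2027 F u,w,z [-6. -1.] 0.2
bar [ 11.6 -33.5 172.8] (undeflected x 2.3)
red px 19 [[33.0, -4.5, 169.7], [35.3, -2.1, 177.5], [36.1, 1.1, 184.0]]
brass top pct [[1.3, -21.8, 112.5], [30.8, -7.7, 140.4], [38.8, 15.0, 142.7]]
```

View pics/z_f.png

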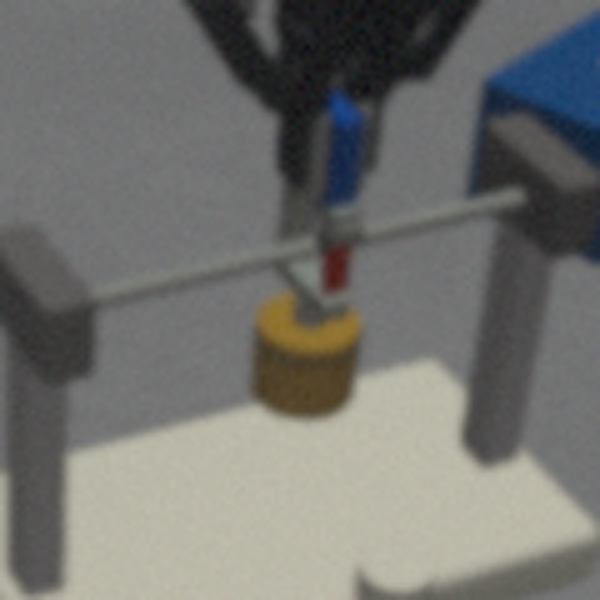

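The gate (red, ~(337,265)) hangs shut in front of the bar, which now lies inside at the spine. Back off to centre the bar, then lower.

{"fn": "carry_out", "kwargs": {"translation": [[0.3,0,0],[0.6,0,0],[0.9,0,0],[1.2,0,0],[1.5,0,0],[1.7,0,0],[1.7,0,0],[1.7,0,0]], "delta_rot": [[0,0,0],[0,0,0],[0,0,0],[0,0,0],[0,0,0],[0,0,0],[0,0,0],[0,0,0]], "gripper": [-1,-1,-1,-1,-1,-1,-1,-1]}}

```text
clock: 16.8
tool_pos: [0.5128, 0.2256, 0.2029]
eef_rot: [3.141, 0.0, 2.886]
force: [0.0, 0.7, -2.4]
finger_gap: 0.0107
finger_force: 109.1
```

```bash
python3 bar.py g
```

```text
16.8 TCP rel [ 0.9 -0.2] z 0.2029 F u,w,z [-0.1  0.7] -2.4
bar [  2.2 -31.  172.8] (undeflected x 2.3)
red px 20 [[17.6, -4.7, 169.7], [18.7, -1.9, 176.4], [20.7, 1.7, 183.5]]
brass top pct [[-13.7, -21.4, 111.8], [14.9, -7.7, 140.3], [23.4, 15.1, 143.3]]
```

{"fn": "carry_out", "kwargs": {"translation": [[0.05,0,0.5],[0.05,0,1],[0.05,0,1.5],[0.05,0,1.9],[0.05,0,2.1],[0.05,0,2.2],[0.05,0,2.2]], "delta_rot": [[0,0,0],[0,0,0],[0,0,0],[0,0,0],[0,0,0],[0,0,0],[0,0,0]], "gripper": [-1,-1,-1,-1,-1,-1,-1]}}

```text
clock: 17.73
tool_pos: [0.5122, 0.2258, 0.1809]
eef_rot: [3.141, 0.0, 2.886]
force: [0.8, -0.1, -4.1]
finger_gap: 0.0105
finger_force: 109.1
```

{"fn": "carry_out", "kwargs": {"translation": [[0,0,0.1],[0,0,0.1]], "delta_rot": [[0,0,0],[0,0,0]], "gripper": [-1,-1]}}

```text
clock: 17.98
tool_pos: [0.5122, 0.2258, 0.1799]
eef_rot: [3.141, 0.0, 2.886]
force: [0.9, 0.5, -4.3]
finger_gap: 0.0109
finger_force: 109.1
```

{"fn": "carry_out", "kwargs": {"translation": [[0,0,0.1],[0,0,0.1]], "delta_rot": [[0,0,0],[0,0,0]], "gripper": [-1,-1]}}

```text
clock: 18.23
tool_pos: [0.5122, 0.2258, 0.1789]
eef_rot: [3.141, 0.0, 2.886]
force: [-0.9, 1.0, -3.3]
finger_gap: 0.0108
finger_force: 109.1
```

{"fn": "carry_out", "kwargs": {"translation": [[0,0,0.05],[0,0,0.05]], "delta_rot": [[0,0,0],[0,0,0]], "gripper": [-1,-1]}}

```text
clock: 18.48
tool_pos: [0.5123, 0.2258, 0.1786]
eef_rot: [3.141, 0.0, 2.886]
force: [-0.5, 0.1, -1.6]
finger_gap: 0.0106
finger_force: 109.1
```

{"fn": "carry_out", "kwargs": {"translation": [[0,0,0.05],[0,0,0.05]], "delta_rot": [[0,0,0],[0,0,0]], "gripper": [-1,-1]}}

```text
clock: 18.73
tool_pos: [0.5126, 0.2258, 0.1785]
eef_rot: [3.141, 0.001, 2.886]
force: [-0.7, -1.6, 3.0]
finger_gap: 0.0108
finger_force: 109.6
```

{"fn": "carry_out", "kwargs": {"translation": [[0,0,0.05],[0,0,0.05]], "delta_rot": [[0,0,0],[0,0,0]], "gripper": [-1,-1]}}

```text
clock: 18.98
tool_pos: [0.5129, 0.2257, 0.1784]
eef_rot: [3.141, 0.002, 2.886]
force: [-1.6, -1.4, 5.8]
finger_gap: 0.0106
finger_force: 110.3
```

The roof rests on the bar, carrying about 10 N. Ease back 0.5 mm, soften the grip and open.

{"fn": "carry_out", "kwargs": {"translation": [[0,0,-0.06],[0,0,-0.06],[0,0,-0.06],[0,0,-0.06]], "delta_rot": [[0,0,0],[0,0,0],[0,0,0],[0,0,0]], "gripper": [-1,-1,-1,-1], "squeeze": 20}}

```text
clock: 19.48
tool_pos: [0.5126, 0.2258, 0.1784]
eef_rot: [3.141, 0.001, 2.886]
force: [-0.8, -1.4, 5.7]
finger_gap: 0.0107
finger_force: 110.3
```

{"fn": "carry_out", "kwargs": {"translation": [[0,0,0],[0,0,0],[0,0,0],[0,0,0],[0,0,0],[0,0,0],[0,0,0],[0,0,0]], "delta_rot": [[0,0,0],[0,0,0],[0,0,0],[0,0,0],[0,0,0],[0,0,0],[0,0,0],[0,0,0]], "gripper": [-0.7,-0.6,-0.5,-0.4,-0.3,-0.2,0,0]}}

```text
clock: 20.48
tool_pos: [0.5122, 0.2258, 0.1779]
eef_rot: [3.141, 0.0, 2.886]
force: [-0.5, 0.0, -0.7]
finger_gap: 0.0427
finger_force: 0.0
```

```bash
python3 bar.py h
```

```text
20.475 TCP rel [ 0.2 -0.2] z 0.1779 F u,w,z [-0.5 -0.1] -0.7
bar [  2.2 -32.6 172.7] (undeflected x 2.3)
red px 19 [[14.6, -4.5, 144.6], [16.9, -1.2, 151.3], [18.8, 2.6, 158.4]]
brass top pct [[-17.8, -21.5, 87.5], [13.9, -7.8, 116.4], [21.6, 14.8, 152.6]]
```

View pics/z_h.png

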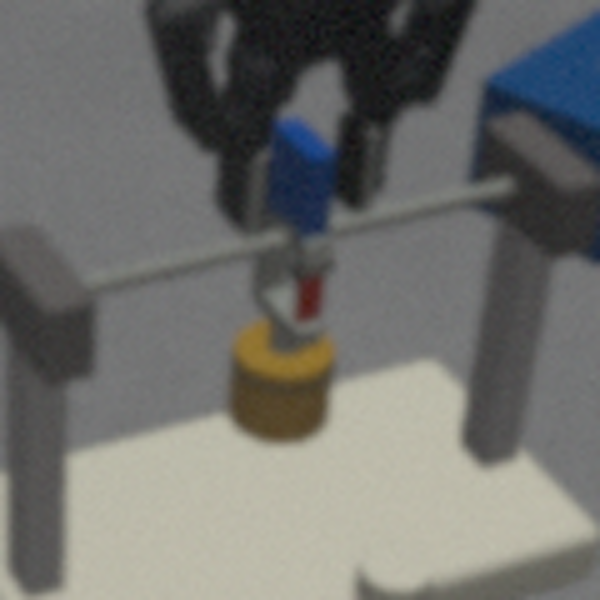

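The weight hangs from the bar with the gate (~(310,295)) shut and the fingers clear of the tab on both sides. Retreat straight up.

{"fn": "carry_out", "kwargs": {"translation": [[0,0,-0.5],[0,0,-1.5],[0,0,-4],[0,0,-7],[0,0,-11],[0,0,-14],[0,0,-14],[0,0,-14],[0,0,-14],[0,0,-14],[0,0,-14],[0,0,-14]], "delta_rot": [[0,0,0],[0,0,0],[0,0,0],[0,0,0],[0,0,0],[0,0,0],[0,0,0],[0,0,0],[0,0,0],[0,0,0],[0,0,0],[0,0,0]], "gripper": [0.2,0.2,0.2,0.2,0.2,0.2,0.2,0.2,0.2,0.2,0.2,0.2]}}

```text
clock: 22.02
tool_pos: [0.5121, 0.2257, 0.3177]
eef_rot: [-3.141, -0.0, 2.886]
force: [-0.3, -0.1, 0.1]
finger_gap: 0.0509
finger_force: 0.0
```

{"fn": "carry_out", "kwargs": {"translation": [[0,0,0],[0,0,0],[0,0,0],[0,0,0],[0,0,0],[0,0,0],[0,0,0],[0,0,0],[0,0,0],[0,0,0],[0,0,0],[0,0,0]], "delta_rot": [[0,0,0],[0,0,0],[0,0,0],[0,0,0],[0,0,0],[0,0,0],[0,0,0],[0,0,0],[0,0,0],[0,0,0],[0,0,0],[0,0,0]], "gripper": [0.2,0.2,0.2,0.2,0.2,0.2,0.2,0.2,0.2,0.2,0.2,0.2]}}

```text
clock: 23.52
tool_pos: [0.5122, 0.2257, 0.3179]
eef_rot: [3.142, -0.0, 2.886]
force: [-0.1, 0.2, -0.1]
finger_gap: 0.0513
finger_force: 0.0
```

```bash
python3 bar.py i; python3 -c "
from bench import optics;import cv2
p,_=optics.read_camera('scene');cv2.imwrite('pics/fin.png',p[:,:,::-1])"
```

```text
23.525 TCP rel [ 0.2 -0.2] z 0.3179 F u,w,z [-0.1  0.2] -0.1
bar [  2.1 -32.2 172.8] (undeflected x 2.3)
red px 19 [[15.4, -5.1, 146.0], [17.0, -1.2, 153.1], [18.4, 1.7, 159.2]]
brass top pct [[-16.4, -21.2, 88.8], [14.1, -6.9, 116.5], [22.4, 15.3, 152.3]]
```

View pics/fin.png

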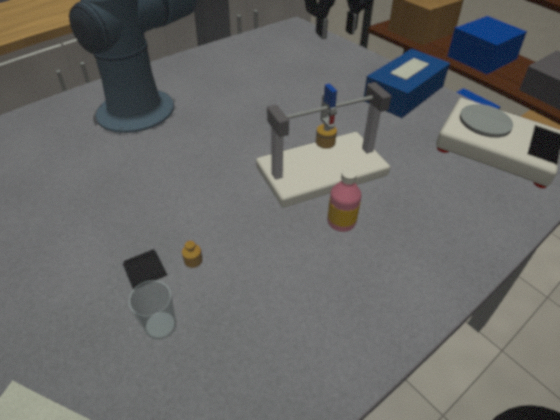

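The weight hangs at (327,120). The knob weight (192,253), beaker (152,305) and bottle (345,205) stand where they were, and the robot is clear.

```bash
python3 -c "
from bench import ticket; print(ticket.hand_in())"
```

```text
the job is handed in; nothing more can be done
None
```

The brass weight hangs freely from the weigh bar with its gate shut, the arm is clear and the job is handed in; my readings put the scale load at about 10 N at most, and the knob weight, beaker and bottle are where they were.

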